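Load a test piece into its carrier and hold it up to the inspection camera

TASK

Take the tall turned metal piece and lower it upright into the square pocket of the grey sample carrier until it rests on the pocket floor, and let go of it while the carrier still stands on the worktop. Then take the carrier by its fin and hold it up to the inspection camera: slotted front wall facing the lens squarely, at the camera's own downward tilt and level from side to side, with the middle of the slot straight ahead of the lens and about 9 cm from it. Finish with the gripper still holding the carrier steady there, the piece in it; do not bump the camera or its stand, and leave the other two turned pieces near it where they stand.

Things in the scene. Friction and masses are not known exactly. Their poses are not given: they have to be found in the camera images.
- test_piece: the tall turned aluminium piece, a hollow-topped cylinder 44 mm in diameter and 60 mm tall, about 0.19 kg, loose, standing upright on the worktop. It is clearly the tallest of three turned pieces that may have changed places. Origin: centre of its underside, z up its axis; its yaw means nothing. It can be gripped across the diameter near its top from above.
- puck: a flat turned aluminium disc, 76 mm in diameter and 16 mm tall, loose, a bystander. Origin: centre of its underside.
- short_piece: a short turned aluminium ring-like piece, 40 mm in diameter and 30 mm tall, loose, a bystander. Origin: centre of its underside.
- carrier: grey plastic sample carrier, loose on the worktop, 0.2 kg, 107 mm long (x), 60 mm wide (y), 68 mm tall at its fin. Origin: on its underside, below the pocket's centre; x points to its slotted front (outer face at x = +30 mm), z up. Pocket in front, upright fin behind. At the start it stands upright, its front away from the robot.
- carrier_pocket (a point): centre of the pocket's floor, at (0, 0, 8) mm in the carrier's frame. The pocket is 48 x 48 mm inside; its walls are 6 mm thick and reach 38.5 mm above the carrier's underside; the mouth flares from 48 mm at 32 mm height to 56 mm at the top.
- carrier_fin (a point): grip point inside the fin, at (-56, 0, 47) mm in the carrier's frame. The fin is an upright plate 14 mm thick (y), 36 mm long (x from -74 to -38 mm), from 8 to 68 mm in height, to be gripped from above across its thickness; the foot beneath it is 40 mm wide and 8 mm high.
- carrier_slot (a point): middle of the upright slot in the front wall, at (30, 0, 26) mm in the carrier's frame; the slot is 28 mm wide and runs from a height of 14 mm up to the open top
- camera_head: inspection camera: grey 44 mm cube with a black lens barrel, 34 mm across, 30 mm long; fixed, 0.245 m up. Origin: centre of the lens's front glass. It looks along its own -x, to the robot's side and 20 degrees down; y is level. The slot's middle belongs at (-90, 0, 0) mm in this frame, the carrier's x, y, z parallel to the camera's x, y, z (so the carrier's front is raised 20 degrees).
- camera_stand: the camera's heavy stand, does not move: a dark plate 110 x 90 x 12 mm with an upright 18 mm rod, 312 mm tall, 36 mm behind its centre. Origin: centre of the plate's underside; its front faces -x. The lens's front is 40 mm ahead of this centre.

How it is judged:
By the outcome, as a careful person would: the job done as asked, in the order asked, and still so for the second after the job is handed in, while the arm keeps its last pose, push and grip.
It also fails if it takes over 53 s, if anything falls off the work surface, if the arm or the gripper's body presses on something with over 40 N, if the wrist force passes 120 N, or if a joint passes its speed limit or range.

ROBOT

A 7-joint arm with a two-finger parallel gripper is mounted at the origin on a cart in front of the work surface, level with it; the furniture and walls round the work are solid. World frame = base frame: x ahead of the robot, y to its left, z up, the work surface at z = 0. Lengths are in m, angles in degrees, forces in N, time in s.
With the tool pointing down it reaches from about 0.425 to 0.875 m from the base axis. Payload 4.7 kg.
Tool frame: the origin (TCP) lies between the finger pads; the fingertips stand env.tip_reach ahead of it and the grasp point (between the pads) lies 2 mm behind it (env.tip_reach is the distance from the TCP to the fingertips, in m); z points along the fingers, y is the line along which they close (so a half turn about z gives the same grasp; the last joint's range is limited). The gripper opens to 87 mm and grips with 3 to 60 N. Pads are 19 mm wide; open, the fingers measure 117 mm over their backs; the gripper's body (75 mm by 190 mm) begins 51 mm behind the grasp point.
Start: joints at [70.021, 18.392, -4.016, 83.108, 1.295, 78.541, -3.26], TCP at [0.231, -0.608, 0.24] pointing down, gripper open.
Joint ranges: [-163.93, 163.93], [-17.29, 119.83], [-79.2, 71.16], [3.27, 140.29], [-89.18, 269.18], [5.43, 117.66], [-154.24, 154.24]. Speed limits (degrees/s): [147.25, 147.25, 180, 180, 180, 180, 180].

INTERFACE

Orientations are given as [roll, pitch, yaw] about the fixed x, y, z axes, in that order (R = Rz(yaw) Ry(pitch) Rx(roll)).
In Python, from cell import env gives the robot as it stands.
- The arm moves only by the tool steer_hand, called after ">>>" by a JSON object that holds its "api" and its "payload". Schema: {"type":"object","properties":{"increments":{"type":"array","items":{"type":"array","items":{"type":"number"},"minItems":5,"maxItems":5},"minItems":1,"maxItems":8},"force":{"type":"number"},"only":{"type":"string"},"quiet":{"type":"boolean"},"lines":{"type":"string"}},"required":["increments"],"additionalProperties":false}. increments is a list of rows, 1 to 8 of them, each of 5 numbers: dx, dy, dz in units of 50 mm, then a turn about the tool's z in degrees, then the finger opening in m; each row is the pose to reach, as a shift and turn from the pose commanded when the call began, along the tool's axes at that moment; what a row does not reach only later rows make up. A row lasts 1/12 s, in which the tool goes at most 0.0417 m and 7.16 degrees, less where a joint would pass 70% of its speed; a pose out of reach is approached as far as the arm can. The fingers move at their own pace and stop on an object; force is the grip in N (left out, the last holds). Time passes only in rows, so rows that do not move let the fingers close. The tool returns the time, the measured TCP pose, the force, the opening and the grip force at its end. only (a regular expression) keeps the lines of the reply that match it, lines (a string "A,B") keeps lines A to B, and quiet returns only ok. Input that does not fit is refused with a message, and nothing moves.
- env.get_obs(): the state, without advancing time (a new reading comes with each control period).
- env.read_camera(name): name is "scene" or "top" or "wrist"; returns a dict with "color" (384x512x3 uint8, blue, green, red), "fx", "fy", "cx", "cy" (pixels), "world_from_camera" (4x4, takes a point from camera to world coordinates). Camera axes: x right, y down, z forward; pixel columns grow to the right and rows downward; lengths in m; the calibration is good to about 2 mm. A picture is of the moment at which its call begins. There is no depth.
- env.sign_off(): hands the job in; it is judged then, once.
The state is a dict: "time_s": time; "qpos": joint angles; "joint_velocities": joint speeds; "effort": joint torques, N m; "tool_pos": TCP position; "tool_rot": TCP orientation; "force": force on the tool from outside, world axes, zero at the start; "wrist_torque": the same for the moment, N m; "grip_width": finger opening in m; "grasp_force": force on a finger pad.
Only numpy, scipy, OpenCV 4.12 (cv2) and the standard library are available. Lean on these libraries where they do the work, as an engineer would, in place of code of your own. Each camera call takes 0.05 s, during which the arm holds its last target. There are 200 camera calls.

## Working session

There is one attempt and no reset: what is moved stays moved. The work goes in short steps, Python scripts to look and compute and a tool call to move; the robot and the scene stay as the last step left them, time stands still between calls to the robot, and variables do not carry over. Pictures are saved under pics/ and viewed, at most 10 in all, crops included, and the job is handed in when it is done.

```bash
ls; mkdir -p pics
```

Run:
```python
from cell import env
import cv2
o=env.get_obs();print({k:o[k] for k in('time_s','tool_pos','tool_rot','grip_width')},env.tip_reach)
for n in('scene','top'):
    c=env.read_camera(n);cv2.imwrite(f'pics/{n}0.png',cv2.resize(c['color'],(800,600),interpolation=cv2.INTER_CUBIC));print(c['fx'],c['cx'],c['cy'],c['world_from_camera'])
```

```text
cell.py
pics
{'time_s': 0.0, 'tool_pos': array([ 0.23044638, -0.6072217 ,  0.23845449]), 'tool_rot': array([-1.79889793e+02,  5.86590473e-03,  2.07879259e+01]), 'grip_width': 0.08727315207599273} 0.017
389.62959583316 253.26174781435628 192.5036605210943 [[-0.54603604 -0.42372427  0.72270491 -0.07848196]
 [-0.83739273  0.2504535  -0.48584613  0.51721828]
 [ 0.02486082 -0.87047733 -0.49158027  0.63768907]
 [ 0.          0.          0.          1.        ]]
448.4878725432817 256.44921463472554 192.57505439316517 [[ 0.00226863 -0.99446837  0.10501199  0.43445259]
 [-0.99999454 -0.0020036   0.00262921  0.08067698]
 [-0.00240426 -0.10501738 -0.99446748  1.36492227]
 [ 0.          0.          0.          1.        ]]
```
View pics/scene0.png

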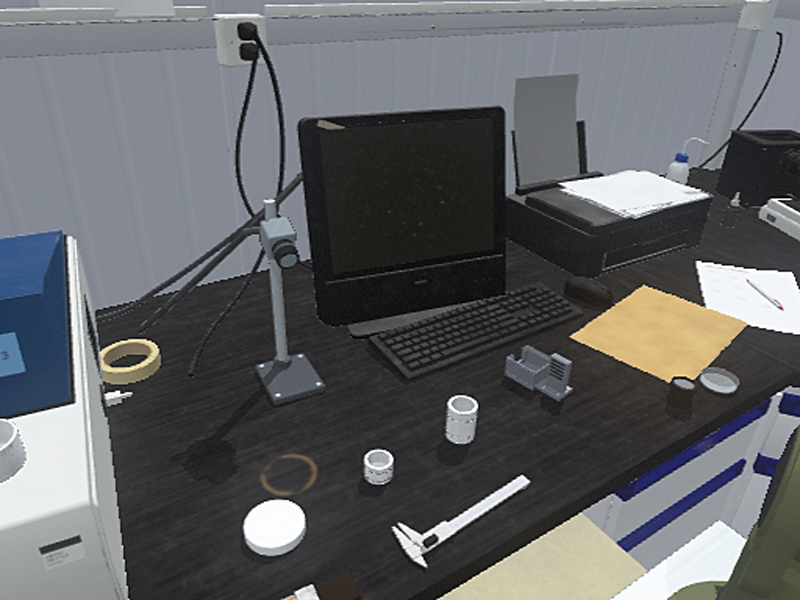

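View pics/top0.png

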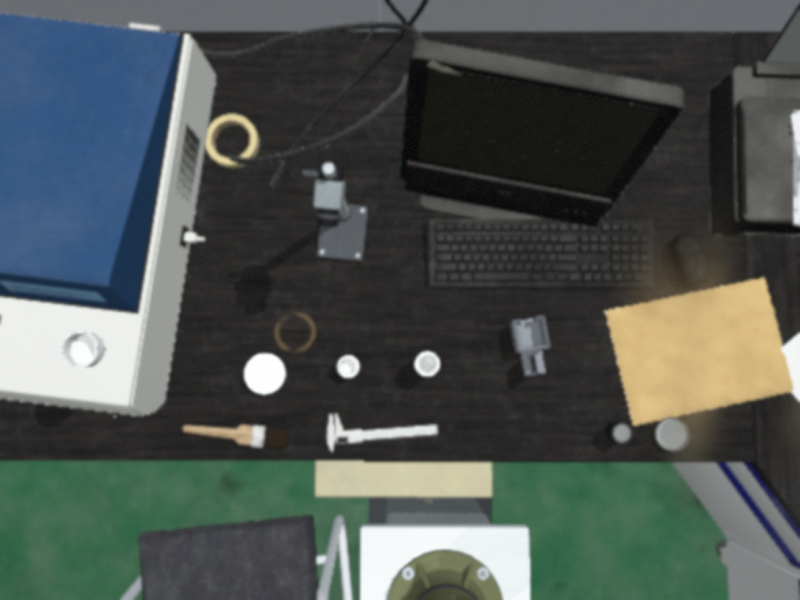

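Create h.py:
```python
import numpy as np,cv2
from cell import env
from scipy.spatial.transform import Rotation as R
def ray(c,u,v):
    W=np.array(c['world_from_camera']);d=W[:3,:3]@[(u-c['cx'])/c['fx'],(v-c['cy'])/c['fy'],1];return W[:3,3],d
def onz(c,u,v,z):
    p,d=ray(c,u,v);return p+d*(z-p[2])/d[2]
def proj(c,P):
    W=np.linalg.inv(c['world_from_camera']);q=(W[:3,:3]@np.atleast_2d(P).T).T+W[:3,3]
    return np.c_[c['fx']*q[:,0]/q[:,2]+c['cx'],c['fy']*q[:,1]/q[:,2]+c['cy']]
def crop(c,u0,v0,w,h,s,name):
    cv2.imwrite(name,cv2.resize(c['color'][v0:v0+h,u0:u0+w],None,fx=s,fy=s,interpolation=cv2.INTER_CUBIC))
def E(rpy): return R.from_euler('xyz',rpy,degrees=True).as_matrix()
def delta(p,rpy=None):
    "target position -> shift in current tool axes"
    o=env.get_obs();return E(o['tool_rot']).T@(np.array(p)-o['tool_pos'])
```

Run:
```python
from h import *
c=env.read_camera('top');crop(c,195,95,170,150,4,'pics/t1.png')
c=env.read_camera('scene');crop(c,150,110,225,200,3,'pics/s1.png')
```

```text
(no output)
```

View pics/t1.png

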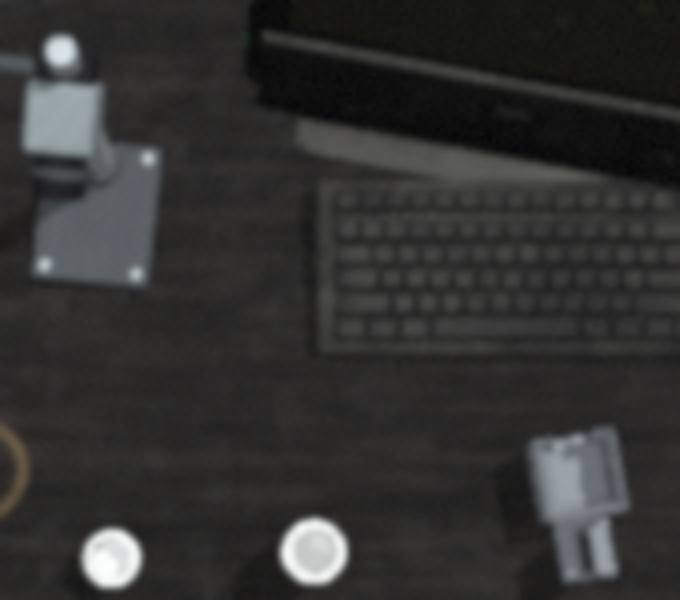

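View pics/s1.png

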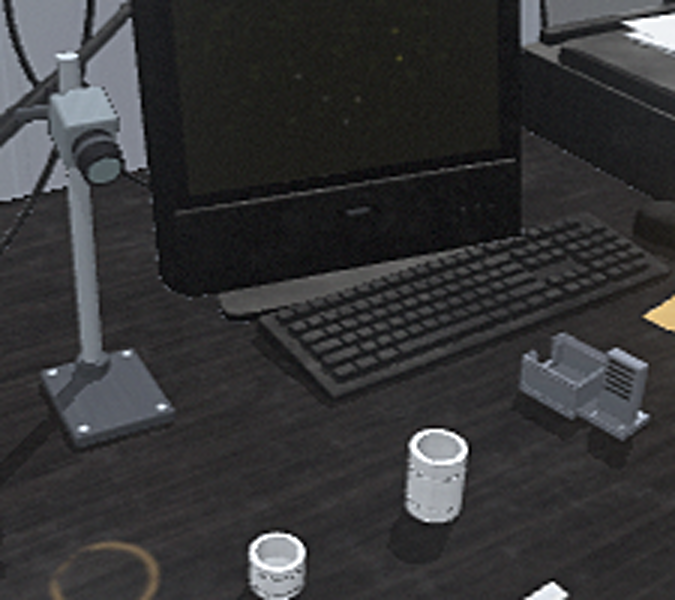

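Create fit.py:
```python
from h import *
from scipy.optimize import least_squares
ct=env.read_camera('top');cs=env.read_camera('scene')
T=lambda a:(np.array(a)+.5)/4-.5+[195,95]
S=lambda a:(np.array(a)+.5)/3-.5+[150,110]
def place(q,P):
    c,s=np.cos(q[2]),np.sin(q[2]);P=np.array(P,float)/1e3
    return np.c_[q[0]+c*P[:,0]-s*P[:,1],q[1]+s*P[:,0]+c*P[:,1],P[:,2]]
def fit(tp,tu,sp,su,q0):
    f=lambda q:np.r_[(proj(ct,place(q,tp))-T(tu)).ravel(),(proj(cs,place(q,sp))-S(su)).ravel()]
    r=least_squares(f,q0,loss='soft_l1');return r.x,f(r.x).reshape(-1,2).round(1)
if __name__=='__main__':
    z=38.5
    q,e=fit([[30,30,z],[30,-30,z],[-30,-30,z],[-30,30,z]],[[530,438],[612,428],[629,510],[545,522]],
     [[30,30,z],[30,-30,z],[-30,30,z],[30,30,0],[-30,30,0]],[[523,350],[562,333],[577,379],[521,388],[573,417]],[.55,-.25,0])
    print('carrier',q[:2],np.degrees(q[2]),e.tolist())
    p,e=fit([[55,-45,12],[-55,-45,12],[-55,45,12]],[[160,150],[148,285],[33,275]],
     [[55,45,12],[55,-45,12],[-55,-45,12],[-55,45,12]],[[39,376],[129,348],[176,408],[75,443]],[.65,.2,0])
    print('stand',p[:2],np.degrees(p[2]),e.tolist())
    a=onz(ct,*T([314,551]),.06);b=onz(cs,*S([438,449]),.06);print('piece',a,b)
    a=onz(ct,*T([112,559]),.03);b=onz(cs,*S([278,551]),.03);print('short',a,b)
    # lens check: expected lens front centre
    L=place(p,[[-40,0,245]]);print('lens',L,(proj(ct,L)-[195,95])*4+1.5,(proj(cs,L)-[150,110])*3+1)
    # overlay
    for n,c,s,o in(('t',ct,4,[195,95]),('s',cs,3,[150,110])):
        im=cv2.imread(f'pics/{n}1.png')
        for qq,loops in((q,[[[30,30,z],[30,-30,z],[-30,-30,z],[-30,30,z]],[[-38,7,68],[-74,7,68],[-74,-7,68],[-38,-7,68]],[[30,30,0],[30,-30,0],[-30,-30,0],[-30,30,0]]]),(p,[[[55,45,12],[55,-45,12],[-55,-45,12],[-55,45,12]]])):
            for l in loops: cv2.polylines(im,[np.int32((proj(c,place(qq,l))-o)*s+s/2)],True,(0,255,255),1,cv2.LINE_AA)
        cv2.imwrite(f'pics/{n}2.png',im)
    a=cv2.imread('pics/t2.png')[400:600,480:680];b=cv2.imread('pics/s2.png')[310:460,490:680];d=cv2.imread('pics/s2.png')[40:460,30:190]
    A=np.zeros((600,800,3),np.uint8);A[:400,:400]=cv2.resize(a,(400,400));A[:320,400:]=cv2.resize(b,(400,320));A[320:600,400:507]=cv2.resize(d,(107,280));A[400:600,:200]=cv2.imread('pics/t2.png')[100:300,0:200]
    cv2.imwrite('pics/ov.png',A)
```

```bash
python3 fit.py
```

```text
carrier [ 0.51391998 -0.16488321] 8.970202394806421 [[1.7, 0.6], [1.2, -0.1], [0.5, -0.5], [1.5, -0.4], [-0.4, 2.3], [0.2, 0.0], [-0.4, 2.7], [-1.3, 1.1], [-1.0, 1.8]]
stand [0.71650302 0.19922138] -4.455474212612531 [[0.6, -1.1], [0.5, 0.3], [-0.1, 0.5], [-1.1, -0.7], [0.2, 0.2], [-0.2, 1.7], [0.1, -0.0]]
piece [0.45634875 0.03553121 0.06      ] [0.4561373  0.03381168 0.06      ]
short [0.45061207 0.18419285 0.03      ] [0.45368434 0.18053574 0.03      ]
lens [[0.6766239  0.20232875 0.245     ]] [[ 60.87781635 197.42272865]] [[103.16763826 173.80267428]]
```

View pics/ov.png

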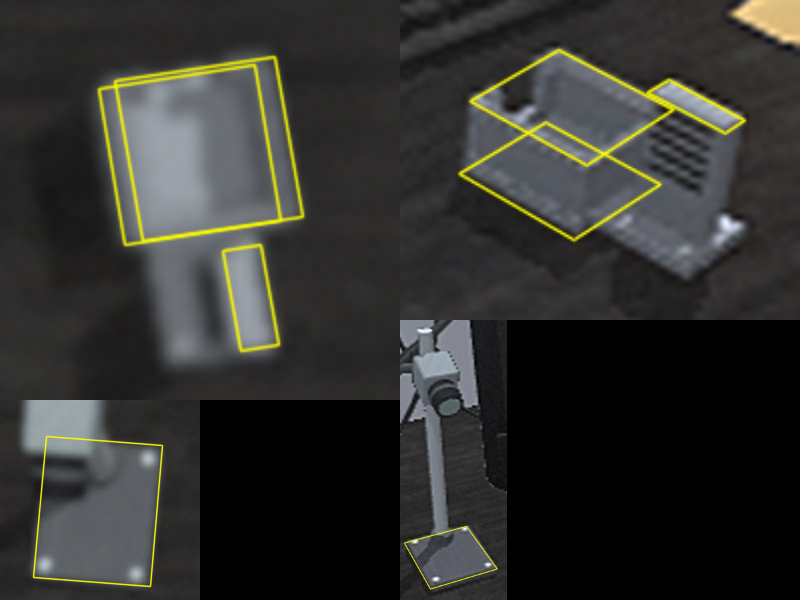

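Run:
```python
from h import *
print(delta([.47,-.16,.24]))
c=env.read_camera('top')
for u,v in((200,461),(490,461),(600,461),(740,461)):print(onz(c,u/1.5625,v/1.5625,0))
print('kbd',onz(c,430/1.5625,287/1.5625,0.02),'pots',onz(c,621/1.5625,433/1.5625,0.04),'envelope',onz(c,632/1.5625,425/1.5625,0.0),'caliper',onz(c,328/1.5625,450/1.5625,0),onz(c,438/1.5625,430/1.5625,0),'wood',onz(c,316/1.5625,480/1.5625,0))
```

```text
[ 0.38266122 -0.33343933 -0.00062555]
[0.2697112  0.46768158 0.        ]
[ 0.27112993 -0.08714075  0.        ]
[ 0.27166734 -0.29730721  0.        ]
[ 0.27235075 -0.56456679  0.        ]
kbd [0.6036112  0.02763852 0.02      ] pots [ 0.32775194 -0.32673305  0.04      ] envelope [ 0.33973677 -0.36061529  0.        ] caliper [0.29103138 0.22293328 0.        ] [0.32934735 0.01207074 0.        ] wood [0.23469156 0.24508991 0.        ]
```

Units first: shifts go in units of 50 mm. So 0.24 m is 4.8, 0.21 m is 4.2.

>>> {"api": "steer_hand", "payload": {"increments": [[0.6, -0.52, 0, 5, 0.087], [1.2, -1.04, 0, 11.8, 0.087], [1.8, -1.56, 0, 11.8, 0.087], [2.4, -2.08, 0, 11.8, 0.087], [3, -2.6, 0, 11.8, 0.087], [3.6, -3.12, 0, 11.8, 0.087], [4.2, -3.64, 0, 11.8, 0.087], [4.8, -4.18, 0, 11.8, 0.087]]}}

```text
time_s: 1.02
tool_pos: [0.3815, -0.3255, 0.2398]
tool_rot: [179.9, -0.0, 9.0]
force: [1.1, -0.3, 0.2]
grip_width: 0.087
grasp_force: 0.0
```

Run:
```python
from h import *
print(delta([.47,-.16,.24]))
```

```text
[ 0.11326504 -0.1496154  -0.00027181]
```

Scaled: -0.147 m is -2.94, -0.13 m is -2.6.

>>> {"api": "steer_hand", "payload": {"increments": [[0.5, -0.64, 0, 0, 0.087], [1, -1.28, 0, 0, 0.087], [1.5, -1.92, 0, 0, 0.087], [2, -2.6, 0, 0, 0.087], [2.2, -2.94, 0, 0, 0.087], [2.2, -2.94, 0, 0, 0.087]]}}

```text
time_s: 1.52
tool_pos: [0.4689, -0.1584, 0.24]
tool_rot: [-179.9, -0.1, 9.6]
force: [0.9, -0.0, -0.4]
grip_width: 0.0868
grasp_force: 0.0
```

Run:
```python
from h import *
print(env.get_obs()['tool_pos'])
c=env.read_camera('wrist');crop(c,0,0,512,384,1.5,'pics/w0.png');np.savez('pics/w0.npz',**{k:c[k] for k in c if k!='color'})
print(c['world_from_camera'],c['fx'])
```

```text
[ 0.46887258 -0.1583756   0.24003491]
[[ 0.16548793 -0.94289284 -0.2890793   0.54833341]
 [-0.98621032 -0.15872869 -0.04684447 -0.14467725]
 [-0.00171587  0.29284518 -0.95615833  0.38546805]
 [ 0.          0.          0.          1.        ]] 269.8376936495991
```

View pics/w0.png

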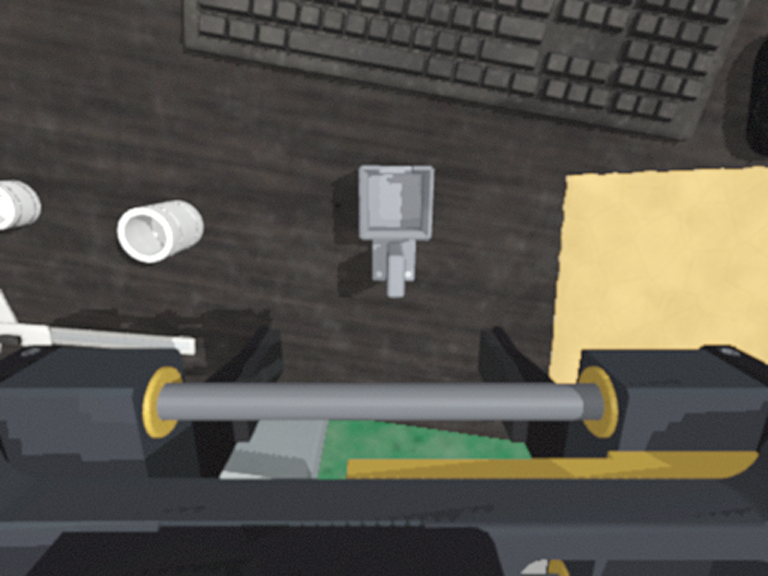

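Run:
```python
from h import *
c=dict(np.load('pics/w0.npz'))
f=lambda u,v,z:onz(c,(u+.5)/1.5-.5,(v+.5)/1.5-.5,z)
P=[f(u,v,.0385) for u,v in((360,166),(434,166),(431.5,240),(359,238.5))]
P=np.array(P);print(P.round(4),P.mean(0))
x=P[0]+P[1]-P[2]-P[3];y=P[0]+P[3]-P[1]-P[2];print(np.degrees(np.arctan2(x[1],x[0])),np.degrees(np.arctan2(-y[0],y[1])))
a=f(396.5,297,.068);b=f(398,257,.068);print('fin',a,b,np.degrees(np.arctan2(*(b-a)[1::-1])))
print('piece',f(147,234.5,.06));p=f(147,234.5,.06);p[2]=.15;print(delta(p))
```

```text
[[ 0.5393 -0.1289  0.0385]
 [ 0.5494 -0.189   0.0385]
 [ 0.4885 -0.1995  0.0385]
 [ 0.4794 -0.1372  0.0385]] [ 0.51414692 -0.16364616  0.0385    ]
8.82334139516156 8.926210248320666
fin [ 0.44179262 -0.17589821  0.068     ] [ 0.47551936 -0.17105037  0.068     ] 8.179595459899502
piece [0.45831812 0.03275517 0.06      ]
[ 0.02237675 -0.19352656  0.08981347]
```

Scaled: 0.09 m is 1.8, 0.021 m is 0.42.

>>> {"api": "steer_hand", "payload": {"increments": [[0.08, -0.7, 0.2, 0, 0.087], [0.16, -1.4, 0.6, 0, 0.087], [0.24, -2.1, 1.2, 0, 0.087], [0.32, -2.8, 1.6, 0, 0.087], [0.42, -3.5, 1.8, 0, 0.087], [0.42, -3.88, 1.8, 0, 0.087], [0.42, -3.88, 1.8, 0, 0.087], [0.42, -3.88, 1.8, 0, 0.087]]}}

```text
time_s: 2.23
tool_pos: [0.4569, 0.0295, 0.1495]
tool_rot: [179.9, 0.0, 9.0]
force: [0.0, -0.1, 0.5]
grip_width: 0.0869
grasp_force: 0.0
```

Run:
```python
from h import *
print(env.get_obs()['tool_pos'],env.get_obs()['tool_rot'],delta([.457,.034,.051]))
c=env.read_camera('wrist');crop(c,0,0,512,384,1.5,'pics/w1.png');np.savez('pics/w1.npz',**{k:c[k] for k in c if k!='color'})
```

```text
[0.45693147 0.02948919 0.14952652] [1.79938920e+02 9.48885657e-03 9.02723052e+00] [ 0.00079176 -0.00454922  0.0985216 ]
```

View pics/w1.png

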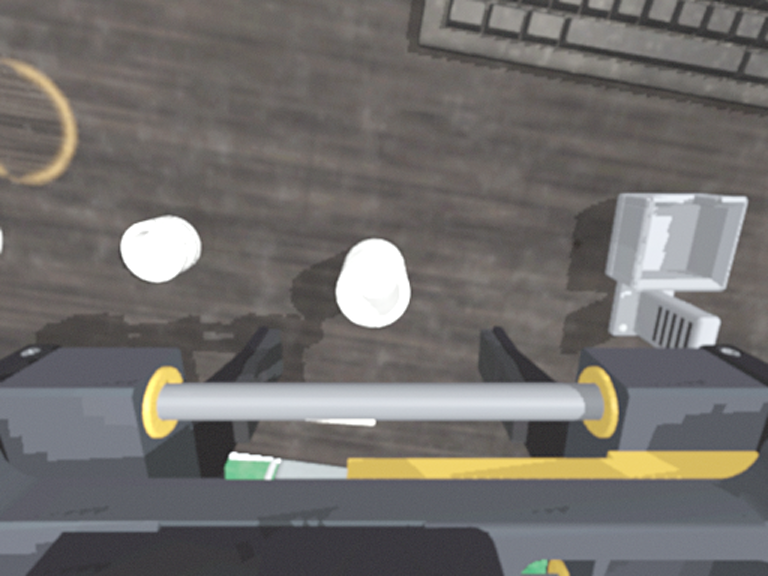

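Run:
```python
from h import *
c=dict(np.load('pics/w1.npz'))
f=lambda u,v,z:onz(c,(u+.5)/1.5-.5,(v+.5)/1.5-.5,z)
p=f(373.5,289.5,.06);print(p);p[2]=.051;print(delta(p))
P=np.array([f(u,v,.0385) for u,v in((618,195),(747,198),(728,291))]);print(P,(P[0]+P[2])/2)
```

```text
[0.4599068  0.03450432 0.06      ]
[ 0.00353498 -0.00580625  0.09870868]
[[ 0.53773549 -0.10701176  0.0385    ]
 [ 0.54854971 -0.18704497  0.0385    ]
 [ 0.48880104 -0.20019567  0.0385    ]] [ 0.51326827 -0.15360371  0.0385    ]
```

>>> {"api": "steer_hand", "payload": {"increments": [[0.05, -0.1, 0.6, 0, 0.087], [0.05, -0.1, 1.2, 0, 0.087], [0.05, -0.1, 1.7, 0, 0.087], [0.05, -0.1, 1.97, 0, 0.087], [0.05, -0.1, 1.97, 0, 0.087], [0.05, -0.1, 1.97, 0, 0.04], [0.05, -0.1, 1.97, 0, 0.04], [0.05, -0.1, 1.97, 0, 0.04]], "force": 30}}

```text
time_s: 2.95
tool_pos: [0.4601, 0.0347, 0.0525]
tool_rot: [179.9, -0.2, 8.9]
force: [-0.4, -0.8, 0.4]
grip_width: 0.0742
grasp_force: 0.0
```

>>> {"api": "steer_hand", "payload": {"increments": [[0, 0, 0, 0, 0.04], [0, 0, 0, 0, 0.04], [0, 0, 0, 0, 0.04]]}}

```text
time_s: 3.2
tool_pos: [0.4591, 0.0354, 0.0516]
tool_rot: [180.0, -0.1, 9.0]
force: [0.0, 0.3, -0.0]
grip_width: 0.0548
grasp_force: 0.0
```

>>> {"api": "steer_hand", "payload": {"increments": [[0, 0, 0, 0, 0.04], [0, 0, 0, 0, 0.04], [0, 0, 0, 0, 0.04], [0, 0, 0, 0, 0.04], [0, 0, 0, 0, 0.04], [0, 0, 0, 0, 0.04]], "force": 30}}

```text
time_s: 3.7
tool_pos: [0.4589, 0.0352, 0.0512]
tool_rot: [180.0, -0.0, 9.0]
force: [-1.4, -1.2, 3.6]
grip_width: 0.0432
grasp_force: 30.0
```

>>> {"api": "steer_hand", "payload": {"increments": [[0, 0, -0.6, 0, 0.04], [0, 0, -1.2, 0, 0.04], [0, 0, -1.8, 0, 0.04], [0, 0, -2, 0, 0.04], [0, 0, -2, 0, 0.04]]}}

```text
time_s: 4.12
tool_pos: [0.4604, 0.0358, 0.1532]
tool_rot: [179.9, -0.3, 9.0]
force: [-0.6, 0.2, -1.7]
grip_width: 0.0427
grasp_force: 30.0
```

Run:
```python
from h import *
print(delta([.514,-.164,.15]))
```

```text
[0.02170366 0.20566654 0.00363004]
```

>>> {"api": "steer_hand", "payload": {"increments": [[0.08, 0.7, 0, 0, 0.04], [0.16, 1.4, 0, 0, 0.04], [0.24, 2.1, 0, 0, 0.04], [0.32, 2.8, 0, 0, 0.04], [0.4, 3.5, 0, 0, 0.04], [0.44, 4, 0, 0, 0.04], [0.44, 4.11, 0, 0, 0.04], [0.44, 4.11, 0, 0, 0.04]]}}

```text
time_s: 4.78
tool_pos: [0.511, -0.166, 0.1482]
tool_rot: [-179.9, 0.2, 8.8]
force: [-0.9, 1.3, -2.0]
grip_width: 0.0432
grasp_force: 30.0
```

>>> {"api": "steer_hand", "payload": {"increments": [[0, 0, 0, 0, 0.04], [0, 0, 0, 0, 0.04], [0, 0, 0, 0, 0.04]]}}

```text
time_s: 5.03
tool_pos: [0.5122, -0.162, 0.1505]
tool_rot: [-180.0, 0.0, 9.1]
force: [0.3, 0.1, -1.3]
grip_width: 0.0427
grasp_force: 30.0
```

```bash
python3 - <<'E'
from h import *
print(delta([.514,-.164,.1]))
c=env.read_camera('wrist');crop(c,130,60,260,200,3,'pics/w2.png');np.savez('pics/w2.npz',**{k:c[k] for k in c if k!='color'})
E
```

```text
[0.00146414 0.00225332 0.0505357 ]
```

View pics/w2.png

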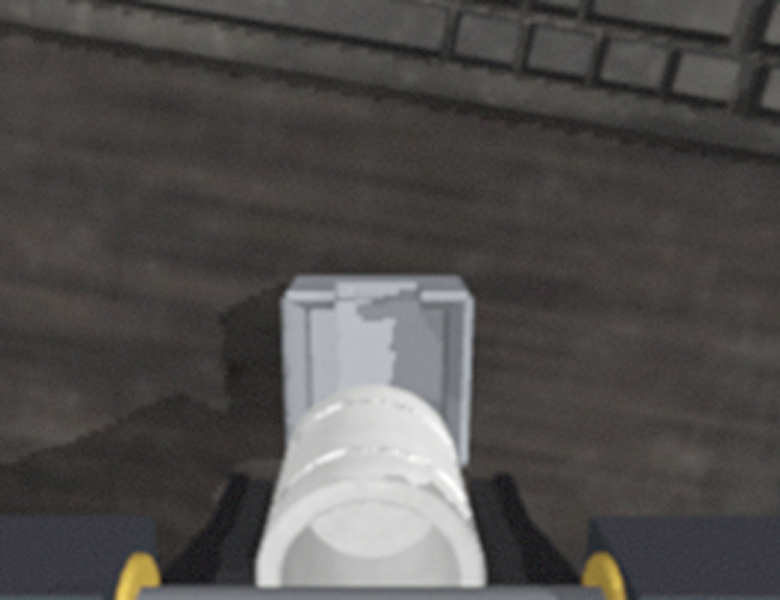

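Run:
```python
from h import *
c=dict(np.load('pics/w2.npz'))
f=lambda u,v,z:onz(c,(u+.5)/3-.5+130,(v+.5)/3-.5+60,z)
a,b=f(283,294,.0385),f(473,294,.0385);m=(a+b)/2;x=np.array([np.cos(.155),np.sin(.155),0])
print(a,b,np.linalg.norm(a-b),np.degrees(np.arctan2((b-a)[0],-(b-a)[1])),'pocket',m-.03*x)
p=f(378,387,.0995);print('piece',p-.022*x)
l,r=f(281,0,.1),f(262,575,.159)
print('piece top',(f(258,575,.159)+f(485,575,.159))/2)
```

```text
[ 0.53919396 -0.12846774  0.0385    ] [ 0.54889368 -0.18877599  0.0385    ] 0.06108329882267724 9.136962410099564 pocket [ 0.51440348 -0.16325327  0.0385    ]
piece [ 0.51013611 -0.16353141  0.0995    ]
piece top [ 0.51289115 -0.16150916  0.159     ]
```

Scaled: 0.06 m is 1.2, 0.003 m is 0.06.

>>> {"api": "steer_hand", "payload": {"increments": [[0.06, 0.02, 0.6, 0, 0.04], [0.06, 0.02, 1.1, 0, 0.04], [0.06, 0.02, 1.2, 0, 0.04], [0.06, 0.02, 1.24, 0, 0.04], [0.06, 0.02, 1.24, 0, 0.04]]}}

```text
time_s: 5.5
tool_pos: [0.5158, -0.1641, 0.0895]
tool_rot: [180.0, -0.0, 9.0]
force: [-0.4, 0.9, -1.6]
grip_width: 0.0429
grasp_force: 30.0
```

>>> {"api": "steer_hand", "payload": {"increments": [[0, 0, 0.1, 0, 0.04], [0, 0, 0.2, 0, 0.04], [0, 0, 0.3, 0, 0.04], [0, 0, 0.3, 0, 0.04]]}}

```text
time_s: 5.83
tool_pos: [0.5151, -0.1645, 0.0734]
tool_rot: [-180.0, 0.1, 9.0]
force: [-0.5, 0.3, -2.0]
grip_width: 0.0429
grasp_force: 30.0
```

```bash
python3 -c "
from h import *
print(delta([.515,-.1635,.059]))"
```

```text
[ 2.93405150e-05 -1.02421815e-03  1.43944708e-02]
```

No contact so far; the piece is inside the mouth. Continue to the floor.

Scaled: 0.0145 m is 0.29, 0.013 m is 0.26.

>>> {"api": "steer_hand", "payload": {"increments": [[0, -0.02, 0.08, 0, 0.04], [0, -0.02, 0.16, 0, 0.04], [0, -0.02, 0.22, 0, 0.04], [0, -0.02, 0.26, 0, 0.04], [0, -0.02, 0.29, 0, 0.04], [0, -0.02, 0.29, 0, 0.04]]}}

```text
time_s: 6.33
tool_pos: [0.5155, -0.1636, 0.0595]
tool_rot: [-180.0, 0.0, 9.0]
force: [-0.2, -0.4, -1.1]
grip_width: 0.043
grasp_force: 30.0
```

>>> {"api": "steer_hand", "payload": {"increments": [[0, 0, 0, 0, 0.06], [0, 0, 0, 0, 0.06], [0, 0, 0, 0, 0.06], [0, 0, 0, 0, 0.06], [0, 0, 0, 0, 0.06]]}}

```text
time_s: 6.75
tool_pos: [0.5156, -0.1637, 0.0597]
tool_rot: [180.0, -0.0, 9.0]
force: [0.6, 0.6, -0.4]
grip_width: 0.0592
grasp_force: 0.0
```

>>> {"api": "steer_hand", "payload": {"increments": [[0, 0, -0.6, 0, 0.06], [0, 0, -1.2, 0, 0.06], [0, 0, -1.8, 0, 0.06], [0, 0, -2.4, 0, 0.06], [0, 0, -2.6, 0, 0.06], [0, 0, -2.6, 0, 0.06]]}}

```text
time_s: 7.25
tool_pos: [0.5175, -0.1641, 0.1929]
tool_rot: [179.8, -0.3, 9.0]
force: [0.6, 0.7, -0.6]
grip_width: 0.0596
grasp_force: 0.0
```

Run:
```python
from h import *
x=np.array([np.cos(.155),np.sin(.155)]);p=np.r_[np.array([.514,-.1637])-.056*x,.12];print(p,delta(p))
c=env.read_camera('wrist');crop(c,130,60,260,200,3,'pics/w3.png');np.savez('pics/w3.npz',**{k:c[k] for k in c if k!='color'})
```

```text
[ 0.45867135 -0.17234529  0.12      ] [-0.05976027 -0.00134996  0.0726177 ]
```

View pics/w3.png

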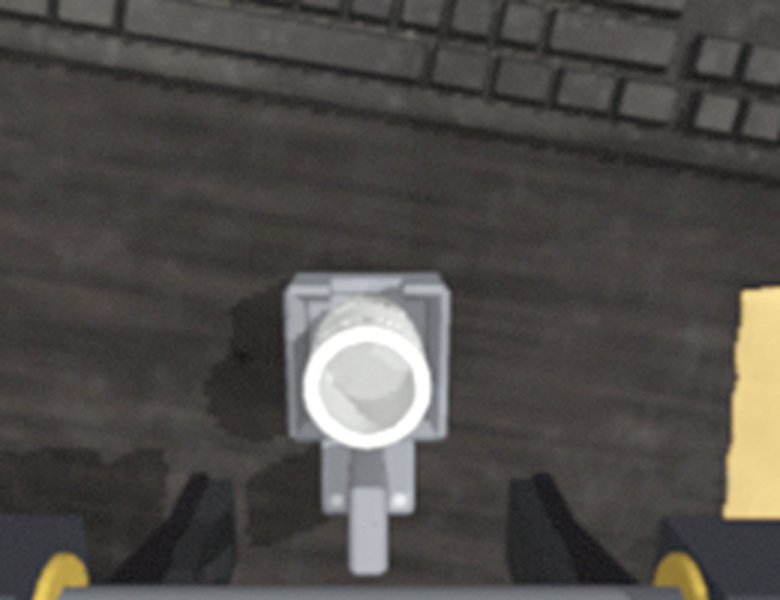

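Scaled: -0.32 m is -6.4, -0.28 m is -5.6.

>>> {"api": "steer_hand", "payload": {"increments": [[0, 0, -0.8, 0, 0.06], [0, 0, -1.6, 0, 0.06], [0, 0, -2.4, 0, 0.06], [0, 0, -3.2, 0, 0.06], [0, 0, -4, 0, 0.06], [0, 0, -4.8, 0, 0.06], [0, 0, -5.6, 0, 0.06], [0, 0, -6.4, 0, 0.06]]}}

```text
time_s: 7.97
tool_pos: [0.5151, -0.1639, 0.5091]
tool_rot: [-179.9, 0.2, 9.0]
force: [0.5, -0.6, 0.5]
grip_width: 0.0597
grasp_force: 0.0
```

>>> {"api": "steer_hand", "payload": {"increments": [[0, 0, -0.8, 0, 0.06], [0, 0, -1.6, 0, 0.06], [0, 0, -2.4, 0, 0.06], [0, 0, -3.2, 0, 0.06], [0, 0, -4, 0, 0.06], [0, 0, -4.8, 0, 0.06], [0, 0, -5.6, 0, 0.06], [0, 0, -6.4, 0, 0.06]]}}

```text
time_s: 8.63
tool_pos: [0.5062, -0.1602, 0.6201]
tool_rot: [178.7, -2.4, 8.9]
force: [-0.4, 0.2, 0.2]
grip_width: 0.0601
grasp_force: 0.0
```

```bash
python3 -c "
from h import *
print(env.get_obs()['qpos'])"
```

```text
[ -3.27897428   8.68161209  22.92134407  51.64058687  -3.78341234
 117.57550056 -63.63006913]
```

Scaled: -0.16 m is -3.2, -0.12 m is -2.4.

>>> {"api": "steer_hand", "payload": {"increments": [[0, 0, -0.8, 0, 0.06], [0, 0, -1.6, 0, 0.06], [0, 0, -2.4, 0, 0.06], [0, 0, -3.2, 0, 0.06]]}}

```text
time_s: 8.97
tool_pos: [0.4918, -0.155, 0.6473]
tool_rot: [177.4, -5.2, 9.1]
force: [-0.4, -0.2, 0.2]
grip_width: 0.0596
grasp_force: 0.0
```

>>> {"api": "steer_hand", "payload": {"increments": [[0, 0, 0.8, 0, 0.06], [0, 0, 1.6, 0, 0.06], [0, 0, 2.4, 0, 0.06], [0, 0, 2.4, 0, 0.06]]}}

```text
time_s: 9.3
tool_pos: [0.5, -0.157, 0.5142]
tool_rot: [177.9, -3.8, 9.1]
force: [-0.3, 0.4, -3.6]
grip_width: 0.0599
grasp_force: 0.0
```

```bash
python3 -c "
from h import *
print(env.get_obs()['qpos'])"
```

```text
[-12.21463128  -0.27331522  26.48450838  73.52333586   0.5771841
 102.33678651 -66.51125557]
```

>>> {"api": "steer_hand", "payload": {"increments": [[0, 0, 0, 0, 0.06], [0, 0, 0, 0, 0.06], [0, 0, 0, 0, 0.06]]}}

```text
time_s: 9.55
tool_pos: [0.5043, -0.1595, 0.5332]
tool_rot: [177.2, -5.6, 9.1]
force: [0.2, -1.6, 0.8]
grip_width: 0.06
grasp_force: 0.0
```

>>> {"api": "steer_hand", "payload": {"increments": [[-0.34, -0.16, 0.7, 0, 0.06], [-0.68, -0.32, 1.4, 0, 0.06], [-1.02, -0.48, 2.1, 0, 0.06], [-1.36, -0.64, 2.8, 0, 0.06], [-1.7, -0.8, 3.5, 0, 0.06], [-2.04, -0.96, 4.2, 0, 0.06], [-2.38, -1.12, 4.9, 0, 0.06], [-2.72, -1.28, 5.6, 0, 0.06]]}}

```text
time_s: 10.22
tool_pos: [0.3894, -0.1257, 0.2378]
tool_rot: [177.3, -5.7, 9.2]
force: [0.8, 1.1, 0.4]
grip_width: 0.0599
grasp_force: 0.0
```

```bash
python3 -c "
from h import *
print(env.get_obs()['qpos'])"
```

```text
[  0.62856468 -17.25388744  10.87811942 119.16742488   3.98540562
  71.54638282 -70.79900758]
```

>>> {"api": "steer_hand", "payload": {"increments": [[-0.4, -0.2, 0, 0, 0.06], [-0.8, -0.4, 0, 0, 0.06], [-1.2, -0.6, 0, 0, 0.06]]}}

```text
time_s: 10.47
tool_pos: [0.3716, -0.1184, 0.2266]
tool_rot: [177.6, -4.3, 9.3]
force: [-0.0, -0.5, 0.9]
grip_width: 0.06
grasp_force: 0.0
```

```bash
python3 -c "
from h import *
print(env.get_obs()['qpos'])"
```

```text
[ 26.84745299 -17.24355231 -11.08797182 120.47543563  -3.07132156
  71.56018709 -63.85013686]
```

Units first: shifts go in units of 50 mm. So -0.08 m is -1.6, -0.06 m is -1.2.

>>> {"api": "steer_hand", "payload": {"increments": [[-0.4, -0.2, 0, 0, 0.06], [-0.8, -0.4, 0, 0, 0.06], [-1.2, -0.6, 0, 0, 0.06], [-1.6, -0.8, 0, 0, 0.06]]}}

```text
time_s: 10.8
tool_pos: [0.3133, -0.0814, 0.1481]
tool_rot: [-173.9, 0.0, 9.7]
force: [0.2, 1.8, -0.4]
grip_width: 0.0601
grasp_force: 0.0
```

```bash
python3 -c "
from h import *
o=env.get_obs();print(o['qpos'],E(o['tool_rot'])[:,2])"
```

```text
[  5.39691321 -17.19948722   8.89204072 129.73741334  -3.12631715
  69.75358785 -65.29523533] [-0.01835554  0.10417774 -0.9943893 ]
```

>>> {"api": "steer_hand", "payload": {"increments": [[0, 0, 0, 0, 0.06], [0, 0, 0, 0, 0.06]]}}

```text
time_s: 10.97
tool_pos: [0.311, -0.0839, 0.1472]
tool_rot: [-174.2, 0.3, 9.3]
force: [0.9, -1.4, 1.9]
grip_width: 0.06
grasp_force: 0.0
```

```bash
python3 -c "
from h import *
o=env.get_obs();print(o['qpos'],E(o['tool_rot'])[:,2])"
```

```text
[  6.78214154 -17.20946116   7.87407174 129.87986314  -3.08626886
  69.76709514 -65.3094665 ] [-0.02081228  0.09913438 -0.99485638]
```

```bash
python3 -c "
from h import *
print(delta([.40,-.30,.38]),delta([.34,-.41,.58]))"
```

```text
[ 0.05185231  0.20286614 -0.2549201 ] [-0.02606319  0.28099306 -0.46354742]
```

>>> {"api": "steer_hand", "payload": {"increments": [[0.6, 0.4, -0.4, 0, 0.06], [1, 0.8, -0.8, 0, 0.06], [1.2, 1.4, -1.3, 0, 0.06], [1.2, 2, -1.8, 0, 0.06], [1.2, 2.6, -2.4, 0, 0.06], [1.1, 3, -3, 0, 0.06], [1, 3.4, -3.6, 0, 0.06], [1, 3.8, -4.3, 0, 0.06]]}}

```text
time_s: 11.63
tool_pos: [0.3938, -0.2877, 0.3439]
tool_rot: [-174.4, 0.2, 9.0]
force: [0.5, -0.4, -0.0]
grip_width: 0.0599
grasp_force: 0.0
```

```bash
python3 -c "
from h import *
o=env.get_obs();print(E(o['tool_rot'])[:,2],delta([.34,-.41,.6]))"
```

```text
[-0.01925241  0.09566449 -0.99522744] [-0.07336703  0.08681609 -0.26550922]
```

Scaled: -0.3 m is -6, -0.26 m is -5.2.

>>> {"api": "steer_hand", "payload": {"increments": [[-0.2, 0.3, -0.74, 0, 0.06], [-0.4, 0.6, -1.48, 0, 0.06], [-0.6, 0.9, -2.2, 0, 0.06], [-0.8, 1.2, -2.92, 0, 0.06], [-1, 1.4, -3.68, 0, 0.06], [-1.2, 1.6, -4.4, 0, 0.06], [-1.4, 1.74, -5.2, 0, 0.06], [-1.4, 1.8, -6, 0, 0.06]]}}

```text
time_s: 12.3
tool_pos: [0.345, -0.406, 0.5697]
tool_rot: [-175.8, -0.4, 8.7]
force: [1.2, -0.6, -1.0]
grip_width: 0.0601
grasp_force: 0.0
```

```bash
python3 -c "
from h import *
o=env.get_obs();print(E(o['tool_rot'])[:,2],o['qpos'])"
```

```text
[-0.00339704  0.07343704 -0.99729407] [ 41.78342358  10.35551217   8.82757207  55.53830697  -4.6322458
 117.52913271 -32.77961148]
```

Scaled: -0.04 m is -0.8, -0.24 m is -4.8.

>>> {"api": "steer_hand", "payload": {"increments": [[0, 0, -0.8, 0, 0.06], [0, 0, -1.6, 0, 0.06], [0, 0, -2.4, 0, 0.06], [0, 0, -3.2, 0, 0.06], [0, 0, -4, 0, 0.06], [0, 0, -4.8, 0, 0.06]]}}

```text
time_s: 12.8
tool_pos: [0.3399, -0.3959, 0.5926]
tool_rot: [-177.8, -2.0, 9.1]
force: [0.5, -0.4, -0.2]
grip_width: 0.06
grasp_force: 0.0
```

```bash
python3 -c "
from h import *
o=env.get_obs();print(E(o['tool_rot'])[:,2],E(o['tool_rot']).T@[.9877,.156,0],o['qpos'])
t=E(o['tool_rot'])[:,2];print('xp',t@[.988,.155,0],'yp',t@[-.155,.988,0])"
```

```text
[ 0.0275496   0.0431504  -0.99868867] [0.99935996 0.00385915 0.03394221] [ 44.86032439   8.36056112   4.35943033  54.85100452  -3.8880589
 117.59843501 -33.44064029]
xp 0.033907320850370674 yp 0.03836240573172684
```

Scaled: -0.24 m is -4.8, -0.2 m is -4.

>>> {"api": "steer_hand", "payload": {"increments": [[0, 0.2, -0.8, 0, 0.06], [0, 0.4, -1.6, 0, 0.06], [0, 0.6, -2.4, 0, 0.06], [0, 0.8, -3.2, 0, 0.06], [0, 1, -4, 0, 0.06], [0, 1.2, -4.8, 0, 0.06]]}}

```text
time_s: 13.3
tool_pos: [0.333, -0.4204, 0.6146]
tool_rot: [179.6, -3.5, 9.1]
force: [0.6, -0.2, -0.0]
grip_width: 0.0601
grasp_force: 0.0
```

```bash
python3 -c "
from h import *
o=env.get_obs();print(E(o['tool_rot'])[:,2],o['qpos'])
t=E(o['tool_rot'])[:,2];print('xp',t@[.988,.155,0],'yp',t@[-.155,.988,0])"
```

```text
[ 0.06214829  0.00270142 -0.99806327] [ 47.24937389   9.49011667   4.47523831  50.78258076  -4.09354874
 117.60362011 -31.23798526]
xp 0.061821230743238434 yp -0.00696398551992925
```

```bash
python3 -c "
from h import *
print(delta([.40,-.28,.36]),delta([.4587,-.1723,.13]))"
```

```text
[ 0.07240215 -0.12995087  0.25868617] [ 0.13302371 -0.22869674  0.49217977]
```

Scaled: 0.272 m is 5.44, 0.238 m is 4.76.

>>> {"api": "steer_hand", "payload": {"increments": [[0.2, -0.32, 0.68, 0, 0.06], [0.4, -0.64, 1.36, 0, 0.06], [0.6, -0.96, 2.04, 0, 0.06], [0.8, -1.28, 2.72, 0, 0.06], [1, -1.6, 3.4, 0, 0.06], [1.2, -1.92, 4.08, 0, 0.06], [1.4, -2.24, 4.76, 0, 0.06], [1.6, -2.6, 5.44, 0, 0.06]]}}

```text
time_s: 13.97
tool_pos: [0.4082, -0.278, 0.3455]
tool_rot: [179.5, -3.5, 9.1]
force: [0.3, -0.0, -0.7]
grip_width: 0.0596
grasp_force: 0.0
```

```bash
python3 -c "
from h import *
print(delta([.4587,-.1723,.13]))"
```

```text
[ 0.05300212 -0.09814014  0.21845555]
```

>>> {"api": "steer_hand", "payload": {"increments": [[0.16, -0.32, 0.7, 0, 0.06], [0.32, -0.64, 1.4, 0, 0.06], [0.48, -0.96, 2.1, 0, 0.06], [0.64, -1.28, 2.8, 0, 0.06], [0.84, -1.6, 3.5, 0, 0.06], [1, -1.86, 4.14, 0, 0.06], [1.06, -1.96, 4.37, 0, 0.06], [1.06, -1.96, 4.37, 0, 0.06]]}}

```text
time_s: 14.63
tool_pos: [0.4571, -0.171, 0.1289]
tool_rot: [179.8, -3.2, 9.2]
force: [0.3, 0.2, -0.5]
grip_width: 0.0599
grasp_force: 0.0
```

>>> {"api": "steer_hand", "payload": {"increments": [[0, 0, 0, 0, 0.06], [0, 0, 0, 0, 0.06]]}}

```text
time_s: 14.8
tool_pos: [0.46, -0.1751, 0.1343]
tool_rot: [179.4, -3.7, 9.0]
force: [-0.5, -0.0, 0.3]
grip_width: 0.06
grasp_force: 0.0
```

Run:
```python
from h import *
o=env.get_obs();t=E(o['tool_rot'])[:,2];print('xp',t@[.988,.155,0],'yp',t@[-.155,.988,0])
print(delta([.4587,-.1723,.048]))
c=env.read_camera('wrist');crop(c,130,60,260,200,3,'pics/w4.png');np.savez('pics/w4.npz',**{k:c[k] for k in c if k!='color'})
```

```text
xp 0.06503693697658496 yp -0.010307468865389434
[-0.00648571 -0.00387311  0.0859994 ]
```

View pics/w4.png

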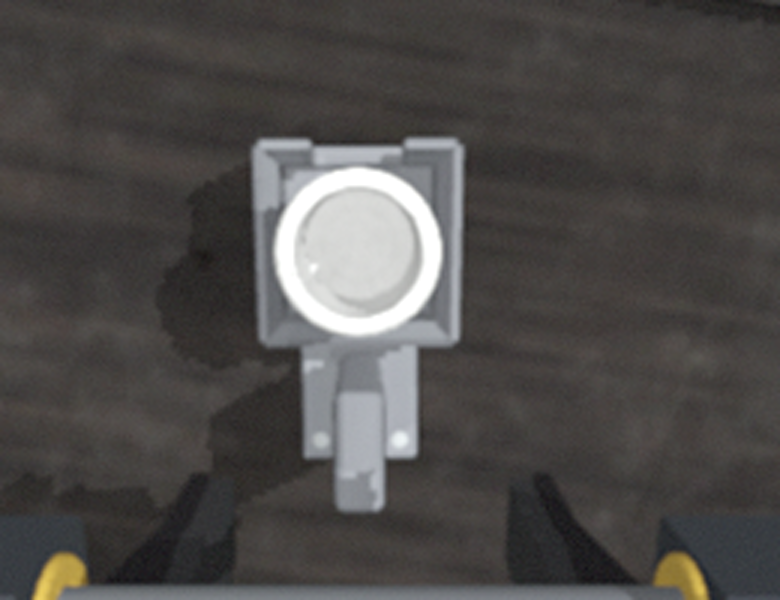

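Run:
```python
from h import *
c=dict(np.load('pics/w4.npz'))
f=lambda u,v,z:onz(c,(u+.5)/3-.5+130,(v+.5)/3-.5+60,z)
a,b=f(360,511,.068),f(360,392,.068);print('fin',a,b,np.degrees(np.arctan2(*(b-a)[1::-1])),np.linalg.norm(a-b))
P=np.array([f(u,v,.0385) for u,v in((253,140),(463,140),(459.5,345),(261,345))]);print(P,P.mean(0))
for p,q in((0,3),(1,2)):d=P[p]-P[q];print(np.degrees(np.arctan2(d[1],d[0])))
m=(a+b)/2;m[2]=.048;print(m,delta(m))
```

```text
fin [ 0.44234096 -0.17493634  0.068     ] [ 0.47694031 -0.16960565  0.068     ] 8.758638126477933 0.03500758547371536
[[ 0.53960753 -0.12837223  0.0385    ]
 [ 0.5491407  -0.18880499  0.0385    ]
 [ 0.48918564 -0.19876278  0.0385    ]
 [ 0.47978582 -0.13820388  0.0385    ]] [ 0.51442992 -0.16353597  0.0385    ]
9.333085124254579
9.430038475247256
[ 0.45964064 -0.172271    0.048     ] [-0.00576676 -0.00390826  0.08632531]
```

>>> {"api": "steer_hand", "payload": {"increments": [[-0.12, -0.074, 0.5, 0, 0.05], [-0.12, -0.074, 1, 0, 0.05], [-0.12, -0.074, 1.44, 0, 0.05], [-0.12, -0.074, 1.66, 0, 0.05], [-0.12, -0.074, 1.726, 0, 0.05], [-0.12, -0.074, 1.726, 0, 0.05], [-0.12, -0.074, 1.726, 0, 0.05]], "force": 45}}

```text
time_s: 15.43
tool_pos: [0.4591, -0.1712, 0.0472]
tool_rot: [179.4, -3.7, 9.1]
force: [0.3, -1.5, 0.6]
grip_width: 0.05
grasp_force: 0.0
```

```bash
python3 -c "
from h import *
print(delta([.4592,-.1723,.048]))"
```

```text
[-5.81931493e-05  1.06191374e-03 -7.93192618e-04]
```

>>> {"api": "steer_hand", "payload": {"increments": [[0, 0, 0, 0, 0.03], [0, 0, 0, 0, 0.02], [0, 0, 0, 0, 0.01], [0, 0, 0, 0, 0.005], [0, 0, 0, 0, 0.005], [0, 0, 0, 0, 0.005], [0, 0, 0, 0, 0.005], [0, 0, 0, 0, 0.005]], "force": 45}}

```text
time_s: 16.1
tool_pos: [0.4582, -0.1708, 0.046]
tool_rot: [179.5, -3.6, 9.1]
force: [-0.5, -0.6, 1.1]
grip_width: 0.0136
grasp_force: 44.8
```

>>> {"api": "steer_hand", "payload": {"increments": [[0, 0, 0, 0, 0.005], [0, 0, 0, 0, 0.005], [0, 0, 0, 0, 0.005]], "force": 60}}

```text
time_s: 16.35
tool_pos: [0.4582, -0.1708, 0.046]
tool_rot: [179.5, -3.6, 9.1]
force: [-0.8, -1.5, 3.2]
grip_width: 0.0132
grasp_force: 59.8
```

>>> {"api": "steer_hand", "payload": {"increments": [[0, 0, -0.2, 0, 0.005], [0, 0, -0.6, 0, 0.005], [0, 0, -1.2, 0, 0.005], [0, 0, -1.8, 0, 0.005], [0, 0, -2, 0, 0.005], [0, 0, -2, 0, 0.005]]}}

```text
time_s: 16.85
tool_pos: [0.4532, -0.1709, 0.148]
tool_rot: [179.4, -3.8, 9.1]
force: [1.0, 0.4, -3.9]
grip_width: 0.0134
grasp_force: 59.8
```

Add to h.py:
```python
G=E([179.45,-3.65,9.05]).T@E([0,0,9.0])
LENS=np.array([.6766,.2023,.245]);CY=-4.5
def goal(C=None,dist=.09):
    C=E([0,-20,CY]) if C is None else C
    return C@G.T
def stat(tp=None):
    o=env.get_obs();T=E(o['tool_rot']);t=T[:,2];g=goal()
    print('pos',o['tool_pos'].round(4),'carrier rpy',R.from_matrix(T@G).as_euler('xyz',degrees=True).round(2),'tilt needed(world xy)',(g[:,2]-t)[:2].round(3),'up in tool',(T.T@[0,0,1]).round(3),'q',o['qpos'].round(1))
    if tp is not None: print('delta',(T.T@(np.array(tp)-o['tool_pos'])).round(4))
```

```bash
python3 -c "
from h import *
stat([.47,-.035,.56])"
```

```text
pos [ 0.4532 -0.1709  0.148 ] carrier rpy [-0.08 -0.17  9.05] tilt needed(world xy) [ 0.332 -0.041] up in tool [ 0.067  0.011 -0.998] q [ 3.190e+01  1.000e-01 -1.350e+01  1.151e+02 -1.400e+00  6.110e+01
 -6.190e+01]
delta [ 0.0655 -0.1271 -0.4099]
```

Scaled: -0.28 m is -5.6, -0.245 m is -4.9.

>>> {"api": "steer_hand", "payload": {"increments": [[0.12, -0.22, -0.7, 3, 0.005], [0.24, -0.44, -1.4, 6, 0.005], [0.36, -0.66, -2.1, 9, 0.005], [0.48, -0.88, -2.8, 12, 0.005], [0.6, -1.1, -3.5, 13.5, 0.005], [0.72, -1.32, -4.2, 13.5, 0.005], [0.84, -1.6, -4.9, 13.5, 0.005], [0.96, -1.84, -5.6, 13.5, 0.005]]}}

```text
time_s: 17.52
tool_pos: [0.4663, -0.0715, 0.4261]
tool_rot: [-179.6, -3.3, -4.4]
force: [0.2, -0.0, -3.7]
grip_width: 0.0136
grasp_force: 59.8
```

```bash
python3 -c "
from h import *
stat([.47,-.035,.70])"
```

```text
pos [ 0.4663 -0.0715  0.4261] carrier rpy [ 0.98  0.31 -4.41] tilt needed(world xy) [ 0.34  -0.044] up in tool [ 0.058 -0.008 -0.998] q [ 27.7  -6.8 -19.2  89.4  -2.9  93.7 -86.1]
delta [ 0.0169 -0.0388 -0.2731]
```

Scaled: -0.32 m is -6.4, -0.28 m is -5.6.

>>> {"api": "steer_hand", "payload": {"increments": [[0.06, -0.06, -0.8, 0, 0.005], [0.12, -0.1, -1.6, 0, 0.005], [0.16, -0.1, -2.4, 0, 0.005], [0.2, -0.1, -3.2, 0, 0.005], [0.26, -0.1, -4, 0, 0.005], [0.3, -0.1, -4.8, 0, 0.005], [0.36, -0.1, -5.6, 0, 0.005], [0.4, -0.1, -6.4, 0, 0.005]]}}

```text
time_s: 18.18
tool_pos: [0.4681, -0.0693, 0.6514]
tool_rot: [-179.7, -6.0, -4.5]
force: [-0.1, -0.1, -3.8]
grip_width: 0.0137
grasp_force: 59.9
```

```bash
python3 -c "
from h import *
stat()"
```

```text
pos [ 0.4681 -0.0693  0.6514] carrier rpy [ 0.86 -2.38 -4.5 ] tilt needed(world xy) [ 0.294 -0.038] up in tool [ 0.105 -0.005 -0.994] q [ -0.6   0.8   6.2  55.6  -0.6 117.6 -89.1]
```

>>> {"api": "steer_hand", "payload": {"increments": [[0.2, 0, -0.8, 0, 0.005], [0.4, 0, -1.6, 0, 0.005], [0.6, 0, -2.4, 0, 0.005], [0.8, 0, -3.2, 0, 0.005], [1, 0, -4, 0, 0.005], [1.2, 0, -4.8, 0, 0.005], [1.4, 0, -5.6, 0, 0.005], [1.6, 0, -6.4, 0, 0.005]]}}

```text
time_s: 18.85
tool_pos: [0.4891, -0.0685, 0.6758]
tool_rot: [-179.9, -9.1, -4.4]
force: [0.1, -0.1, -3.6]
grip_width: 0.0135
grasp_force: 59.9
```

```bash
python3 -c "
from h import *
stat()"
```

```text
pos [ 0.4891 -0.0685  0.6758] carrier rpy [ 0.67 -5.4  -4.39] tilt needed(world xy) [ 0.242 -0.031] up in tool [ 0.157 -0.002 -0.988] q [-33.    2.7  41.9  51.3  -3.  117.6 -87.3]
```

Scaled: -0.32 m is -6.4, -0.28 m is -5.6.

>>> {"api": "steer_hand", "payload": {"increments": [[0, 0, -0.8, 0, 0.005], [0, 0, -1.6, 0, 0.005], [0, 0, -2.4, 0, 0.005], [0, 0, -3.2, 0, 0.005], [0, 0, -4, 0, 0.005], [0, 0, -4.8, 0, 0.005], [0, 0, -5.6, 0, 0.005], [0, 0, -6.4, 0, 0.005]]}}

```text
time_s: 19.52
tool_pos: [0.4585, -0.0671, 0.703]
tool_rot: [-179.9, -12.3, -4.5]
force: [-0.5, -0.5, -3.7]
grip_width: 0.0133
grasp_force: 59.9
```

```bash
python3 -c "
from h import *
stat()"
```

```text
pos [ 0.4585 -0.0671  0.703 ] carrier rpy [ 0.67 -8.67 -4.49] tilt needed(world xy) [ 0.186 -0.026] up in tool [ 0.213 -0.002 -0.977] q [  9.8  -0.5  -4.5  50.6  -0.4 117.6 -89.3]
```

>>> {"api": "steer_hand", "payload": {"increments": [[-0.2, 0, -0.8, 0, 0.005], [-0.4, 0, -1.6, 0, 0.005], [-0.6, 0, -2.4, 0, 0.005], [-0.8, 0, -3.2, 0, 0.005], [-1, 0, -4, 0, 0.005], [-1.2, 0, -4.8, 0, 0.005], [-1.4, 0, -5.6, 0, 0.005], [-1.6, 0, -6.4, 0, 0.005]]}}

```text
time_s: 20.18
tool_pos: [0.3908, -0.0616, 0.7229]
tool_rot: [179.9, -15.4, -4.6]
force: [-0.7, 1.0, -5.0]
grip_width: 0.0133
grasp_force: 59.9
```

```bash
python3 -c "
from h import *
stat()"
```

```text
pos [ 0.3908 -0.0616  0.7229] carrier rpy [  0.47 -11.73  -4.58] tilt needed(world xy) [ 0.135 -0.018] up in tool [ 0.265  0.001 -0.964] q [ 23.   -8.7 -12.8  55.5  -3.7 117.6 -86.6]
```

Scaled: 0.02 m is 0.4, -0.32 m is -6.4.

>>> {"api": "steer_hand", "payload": {"increments": [[0.2, 0, -0.8, 0, 0.005], [0.4, 0, -1.6, 0, 0.005], [0.6, 0, -2.4, 0, 0.005], [0.8, 0, -3.2, 0, 0.005], [1, 0, -4, 0, 0.005], [1.2, 0, -4.8, 0, 0.005], [1.4, 0, -5.6, 0, 0.005], [1.6, 0, -6.4, 0, 0.005]]}}

```text
time_s: 20.85
tool_pos: [0.4091, -0.0616, 0.7501]
tool_rot: [179.8, -18.4, -4.5]
force: [0.4, -0.0, -4.6]
grip_width: 0.0139
grasp_force: 59.9
```

>>> {"api": "steer_hand", "payload": {"increments": [[0.2, 0, -0.8, 0, 0.005], [0.4, 0, -1.6, 0, 0.005], [0.6, 0, -2.4, 0, 0.005], [0.8, 0, -3.2, 0, 0.005], [1, 0, -4, 0, 0.005], [1.2, 0, -4.8, 0, 0.005], [1.4, 0, -5.6, 0, 0.005], [1.6, 0, -6.4, 0, 0.005]]}}

```text
time_s: 21.52
tool_pos: [0.4122, -0.0599, 0.7762]
tool_rot: [179.6, -21.5, -4.5]
force: [0.3, -0.4, -4.2]
grip_width: 0.0136
grasp_force: 59.9
```

```bash
python3 -c "
from h import *
stat()"
```

```text
pos [ 0.4122 -0.0599  0.7762] carrier rpy [  0.2  -17.87  -4.5 ] tilt needed(world xy) [ 0.034 -0.006] up in tool [ 0.367  0.006 -0.93 ] q [ 30.9  -5.6 -20.7  46.1  -4.1 117.6 -87.2]
```

>>> {"api": "steer_hand", "payload": {"increments": [[0.2, 0, -0.8, 0, 0.005], [0.4, 0, -1.6, 0, 0.005], [0.6, 0, -2.4, 0, 0.005], [0.8, 0, -3.2, 0, 0.005], [1, 0, -4, 0, 0.005], [1, 0, -4, 0, 0.005]]}}

```text
time_s: 22.02
tool_pos: [0.4061, -0.0577, 0.8009]
tool_rot: [179.5, -24.6, -4.4]
force: [0.5, 0.0, -2.9]
grip_width: 0.0134
grasp_force: 59.9
```

```bash
python3 -c "
from h import *
# goal TCP: grip point in carrier frame: TCP-origin at grip time
Tg=E([179.45,-3.65,9.05]);tcp=np.array([.4588,-.1713,.0463]);C0=E([0,0,9.0]);org=np.array([.5142,-.1637,0])
g=C0.T@(tcp-org);print('tcp in carrier',g)
C=E([0,-20,CY]);slot=LENS+C@[-.09,0,0];P=slot+C@(g-np.array([.03,0,.026]));print('slot',slot,'TCP goal',P)
pre=P-C@[.08,0,0];print(pre);stat(pre)"
```

```text
tcp in carrier [-0.05590684  0.00116004  0.0463    ]
slot [0.59228837 0.20893547 0.21421819] TCP goal [0.50498061 0.21697036 0.20391208]
[0.43003694 0.22286856 0.17655047]
pos [ 0.4061 -0.0577  0.8009] carrier rpy [  0.05 -20.95  -4.48] tilt needed(world xy) [-0.015  0.   ] up in tool [ 0.416  0.008 -0.909] q [ 30.3  -5.9 -19.9  43.3  -4.3 117.6 -87.4]
delta [-0.2578 -0.2867  0.566 ]
```

>>> {"api": "steer_hand", "payload": {"increments": [[-0.28, -0.28, 0.64, 0, 0.005], [-0.56, -0.56, 1.28, 0, 0.005], [-0.84, -0.88, 1.92, 0, 0.005], [-1.12, -1.2, 2.56, 0, 0.005], [-1.4, -1.52, 3.2, 0, 0.005], [-1.7, -1.84, 3.84, 0, 0.005], [-2, -2.16, 4.48, 0, 0.005], [-2.3, -2.48, 5.12, 0, 0.005]]}}

```text
time_s: 22.68
tool_pos: [0.4464, 0.0231, 0.6169]
tool_rot: [179.1, -23.1, -4.6]
force: [-1.5, -2.7, -3.5]
grip_width: 0.0137
grasp_force: 60.0
```

```bash
python3 -c "
from h import *
stat([.43,.2229,.2])"
```

```text
pos [0.4464 0.0231 0.6169] carrier rpy [ -0.37 -19.45  -4.73] tilt needed(world xy) [0.009 0.007] up in tool [ 0.392  0.015 -0.92 ] q [  -1.7  -17.2   -6.5   78.8    4.1   96.  -102. ]
delta [-0.1935 -0.2038  0.3674]
```

```bash
python3 -c "
from h import *
stat([.485,.2187,.27])"
```

```text
pos [0.4464 0.0231 0.6169] carrier rpy [ -0.37 -19.45  -4.73] tilt needed(world xy) [0.009 0.007] up in tool [ 0.392  0.015 -0.92 ] q [  -1.7  -17.2   -6.5   78.8    4.1   96.  -102. ]
delta [-0.1153 -0.2034  0.3247]
```

Scaled: 0.256 m is 5.12, 0.224 m is 4.48.

>>> {"api": "steer_hand", "payload": {"increments": [[-0.14, -0.36, 0.64, 0, 0.005], [-0.32, -0.76, 1.28, 0, 0.005], [-0.52, -1.16, 1.92, 0, 0.005], [-0.74, -1.56, 2.56, 0, 0.005], [-0.96, -1.96, 3.2, 0, 0.005], [-1.2, -2.36, 3.84, 0, 0.005], [-1.46, -2.76, 4.48, 0, 0.005], [-1.7, -3.16, 5.12, 0, 0.005]]}}

```text
time_s: 23.35
tool_pos: [0.4814, 0.175, 0.3461]
tool_rot: [179.4, -23.1, -4.6]
force: [0.7, -0.2, -4.1]
grip_width: 0.0135
grasp_force: 60.0
```

```bash
python3 -c "
from h import *
stat([.485,.2187,.24])"
```

```text
pos [0.4814 0.175  0.3461] carrier rpy [-1.000e-02 -1.946e+01 -4.610e+00] tilt needed(world xy) [0.009 0.   ] up in tool [ 0.392  0.009 -0.92 ] q [ -17.7  -14.7  -12.1  108.1   11.1   67.7 -127.1]
delta [-0.0415 -0.0448  0.0972]
```

Scaled: 0.097 m is 1.94, 0.088 m is 1.76.

>>> {"api": "steer_hand", "payload": {"increments": [[-0.24, -0.28, 0.6, 0, 0.005], [-0.48, -0.56, 1.2, 0, 0.005], [-0.72, -0.8, 1.76, 0, 0.005], [-0.83, -0.9, 1.94, 0, 0.005], [-0.83, -0.9, 1.94, 0, 0.005], [-0.83, -0.9, 1.94, 0, 0.005]]}}

```text
time_s: 23.85
tool_pos: [0.4866, 0.2176, 0.2435]
tool_rot: [179.4, -23.2, -4.6]
force: [0.3, 0.1, -2.8]
grip_width: 0.0136
grasp_force: 60.0
```

Run:
```python
from h import *
stat([.505,.217,.2039])
w=env.read_camera('wrist');t=env.read_camera('top');s=env.read_camera('scene')
np.savez('pics/f.npz',w=w['color'],t=t['color'],s=s['color'])
A=np.zeros((600,800,3),np.uint8)
A[:300,:400]=cv2.resize(w['color'],(400,300),interpolation=cv2.INTER_AREA)
A[300:,:400]=cv2.resize(t['color'][100:220,175:335],(400,300),interpolation=cv2.INTER_CUBIC)
A[:,400:]=cv2.resize(s['color'][120:270,140:240],(400,600),interpolation=cv2.INTER_CUBIC)
cv2.imwrite('pics/f.png',A)
```

```text
pos [0.4866 0.2176 0.2435] carrier rpy [ -0.05 -19.55  -4.63] tilt needed(world xy) [0.007 0.001] up in tool [ 0.394  0.01  -0.919] q [ -18.8   -8.8  -16.7  114.9   15.3   56.8 -136.9]
delta [ 0.0013 -0.0013  0.0436]
```

View pics/f.png

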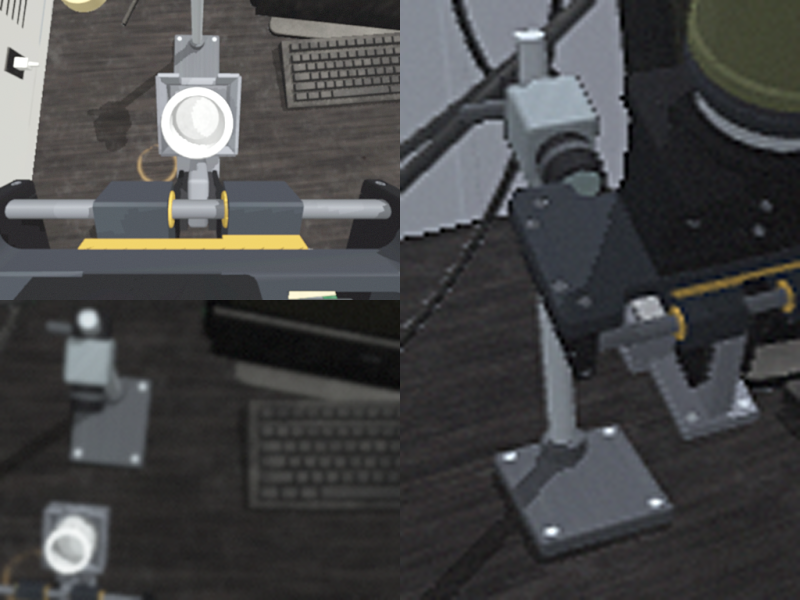

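Run:
```python
from h import *
from fit import place
im=cv2.imread('pics/s1.png').astype(int);r=im[145:190,80:130]
b,g,rr=r[...,0],r[...,1],r[...,2]
for y in range(0,45,3): print(145+y,' '.join('%3d/%3d'%(g[y,x],rr[y,x]) for x in range(0,50,4)))
cs=env.read_camera('scene');ct=env.read_camera('top')
t=cv2.imread('pics/t1.png').astype(int)
print('top col58:',[(y,int(t[y,50:66,1].mean())) for y in range(146,226,4)])
print('top row185:',[(x,int(t[180:186,x,1].mean())) for x in range(20,110,4)])
```

```text
145  73/ 70  91/ 86  56/ 54  44/ 43  40/ 42  46/ 45  49/ 47  44/ 44  38/ 39  34/ 33 126/121 137/133 134/132
148  84/ 81  54/ 54  47/ 46  49/ 49  48/ 46  48/ 48  50/ 51  45/ 46  46/ 44  43/ 41 131/128 139/134 136/132
151  67/ 65  40/ 40  42/ 43  47/ 46  46/ 44  46/ 44  52/ 50  48/ 48  41/ 41  31/ 32  45/ 42 145/141 135/131
154  44/ 42  38/ 39  47/ 48  46/ 44  48/ 47  51/ 52  37/ 37  30/ 34  33/ 28  28/ 30  43/ 42 148/144 135/130
157  30/ 31  40/ 40  39/ 37  41/ 43  37/ 36  19/ 20  46/ 43  48/ 44  36/ 36  14/ 15  48/ 47 151/147 137/132
160  29/ 28  35/ 34  41/ 41  32/ 31  24/ 25  72/ 63 109/ 95 105/ 91 114/ 97 110/ 94  16/ 15  59/ 56 152/147
163  32/ 31  39/ 39  29/ 29  48/ 44 100/ 88 103/ 89  97/ 85  97/ 86  97/ 85 102/ 90  52/ 45  63/ 62 154/149
166  26/ 26  31/ 31  43/ 39  92/ 81 104/ 91  98/ 87  96/ 85  97/ 86  99/ 86 100/ 87  61/ 50  68/ 68 155/150
169  31/ 30  28/ 29  65/ 58 107/ 93  98/ 86  96/ 86  96/ 85  97/ 86  94/ 83 101/ 88  44/ 42  55/ 54 146/143
172  85/ 81  17/ 20  59/ 54 108/ 93  95/ 83  96/ 85  96/ 84  97/ 85  96/ 85 105/ 90  42/ 40  22/ 21  64/ 63
175  96/ 92  33/ 31 
[... 300 characters left out ...]
 45
184 119/112 117/112  61/ 60  20/ 24  22/ 24  22/ 21  29/ 30  32/ 31  42/ 43  43/ 47  45/ 46  44/ 47  50/ 53
187 116/110 119/111 112/104  31/ 34  41/ 41  43/ 45  42/ 45  45/ 46  50/ 48  48/ 48  47/ 48  43/ 44  41/ 41
top col58: [(146, 157), (150, 139), (154, 100), (158, 58), (162, 41), (166, 50), (170, 69), (174, 77), (178, 69), (182, 49), (186, 37), (190, 35), (194, 37), (198, 46), (202, 60), (206, 73), (210, 83), (214, 92), (218, 97), (222, 98)]
top row185: [(20, 38), (24, 39), (28, 38), (32, 35), (36, 30), (40, 31), (44, 37), (48, 42), (52, 46), (56, 48), (60, 51), (64, 51), (68, 51), (72, 50), (76, 48), (80, 46), (84, 47), (88, 55), (92, 61), (96, 67), (100, 71), (104, 73), (108, 77)]
```

Run:
```python
from h import *
o=env.get_obs();T=E(o['tool_rot']);C=T@G;g=np.array([-.0559,.0012,.0463]);org=o['tool_pos']-C@g
c=env.read_camera('wrist')
P=np.array([[30,30,38.5],[30,-30,38.5],[-30,-30,38.5],[-30,30,38.5],[-38,0,68],[-74,0,68],[0,0,68]])/1e3
print((proj(c,P@C.T+org)/1.28).round(1))
slot=org+C@[.03,0,.026];cs=env.read_camera('scene')
L=onz(cs,150+(104.5)/3-.5,110+171/3-.5,.245);print('lens scene',L)
lens=np.array([.678,.2025,.245]);cam=E([0,-20,CY]);print('slot in cam now',cam.T@(slot-lens))
print('move needed tool',T.T@(lens+cam@[-.09,0,0]-slot))
```

```text
[[157.9  75.2]
 [242.1  75.3]
 [238.4 156.2]
 [161.3 156.4]
 [200.8 180.6]
 [200.6 229.3]
 [201.  122.3]]
lens scene [0.68162069 0.19937796 0.245     ]
slot in cam now [-0.09429997 -0.00135301  0.04449269]
move needed tool [ 0.00170781 -0.00181237  0.04465108]
```

>>> {"api": "steer_hand", "payload": {"increments": [[0.02, 0, 0.24, 0, 0.005], [0.04, 0, 0.5, 0, 0.005], [0.052, 0, 0.74, 0, 0.005], [0.052, -0.006, 0.86, 0, 0.005], [0.052, -0.006, 0.9, 0, 0.005], [0.052, -0.006, 0.9, 0, 0.005], [0.052, -0.006, 0.9, 0, 0.005], [0.052, -0.006, 0.9, 0, 0.005]]}}

```text
time_s: 24.97
tool_pos: [0.5068, 0.2165, 0.2037]
tool_rot: [179.5, -23.3, -4.6]
force: [-0.3, 0.0, -3.4]
grip_width: 0.0136
grasp_force: 60.0
```

>>> {"api": "steer_hand", "payload": {"increments": [[0, 0, 0, 0, 0.005], [0, 0, 0, 0, 0.005], [0, 0, 0, 0, 0.005], [0, 0, 0, 0, 0.005], [0, 0, 0, 0, 0.005], [0, 0, 0, 0, 0.005]]}}

```text
time_s: 25.47
tool_pos: [0.5065, 0.2161, 0.2031]
tool_rot: [179.4, -23.2, -4.6]
force: [-0.0, 0.6, -3.9]
grip_width: 0.0135
grasp_force: 60.0
```

Create fin.py:
```python
from h import *
o=env.get_obs();T=E(o['tool_rot']);C=T@G;g=np.array([-.0559,.0012,.0463]);org=o['tool_pos']-C@g;slot=org+C@[.03,0,.026]
lens=np.array([.679,.201,.245]);cam=E([0,-20,CY]);print('slot in cam',cam.T@(slot-lens),'move',T.T@(lens+cam@[-.09,0,0]-slot));stat()
```

```bash
python3 fin.py
```

```text
slot in cam [-9.12955641e-02  8.64136550e-05 -1.13640967e-03] move [ 1.35755756e-03  9.59010598e-05 -1.06076438e-03]
pos [0.5065 0.2161 0.2031] carrier rpy [ -0.02 -19.57  -4.65] tilt needed(world xy) [0.007 0.001] up in tool [ 0.394  0.009 -0.919] q [ -18.1   -4.8  -16.5  116.4   17.4   51.7 -138.4]
```

Run:
```python
from h import *
a=np.load('pics/f.npz')['w'];b=env.read_camera('wrist')['color']
f=lambda i:np.float32(cv2.cvtColor(i,cv2.COLOR_BGR2GRAY)[150:225,205:305])
s=cv2.phaseCorrelate(f(a),f(b));print(s,np.abs(f(a)-f(b)).mean())
if abs(s[0][0])<1.5 and abs(s[0][1])<1.5: print(env.sign_off())
```

```text
((0.5140922245545028, 0.2910418520601894), 0.8495876960754395) 5.5516
the job is handed in; nothing more can be done
None
```

The test piece is in the carrier pocket and the carrier is held by its fin at the inspection camera. By my estimate the slot is about 91 mm from the lens, within 1–2 mm of its axis and tilted 19.6°; the job was handed in at about 25.5 s without a verdict shown, and I viewed 11 pictures, one over the limit of 10.

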